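# Start the microscope lamp: mains, fan, lamp

## Task

Start up the lamp control box with the fingertips, in this order: press the white-dotted end of the red mains rocker fully down, then push the green fan key fully home, then push the yellow lamp key fully home; the rocker and keys stay where they are pressed. Leave the blue key standing out, only press and never pick anything up, and leave the loose things round the box where they are.

Things in the scene. Friction and masses are not known exactly. Their poses are not given: they have to be found in the camera images.
- control_box: fixed grey box with level aluminium panel, 116 (x) x 300 (y) x 58 mm high; origin: centre of its underside on the table; +x points away from the robot within 0.3 rad. On the panel's centre line four units stand 68 mm apart (y -102, -34, 34, 102 mm), order differing every time: red rocker, green, yellow and blue key, each in a black frame 88 x 56 x 4 mm
- rocker (a joint): angle of the red mains rocker, rad: 0 off (start 0 to 0.04), 0.4 on, dotted end fully down, at a rigid stop. Turns about the box's y axis. No spring: about 0.06 N m of friction (3 N at the dot); stays where it is left
- rocker_dot (a point): white dot (10 mm) on the rocker's far half (box's +x side); moves with it. Rocker 28 mm wide, two 34 mm halves in a shallow V, hinged midway 11 mm above the panel; dot 23 mm from the hinge. Off: far half slopes up 0.4 rad, dot 23 mm above the panel. On: far half level, dot 14 mm above it. Side cheeks rise 11 mm above the panel
- green_key (a joint): how far the green key (cooling fan) is pushed in, m: 0 standing out, 0.008 fully home; the start varies from 0 to 0.001. It has no spring: it moves down against about 3 N of friction and stays where it is left, with a rigid stop at 0.008
- green_key_top (a point): centre of the top face of the round green plastic key (33 mm across, moves straight down with the key). Standing out it lies 22 mm above the panel, fully home 14 mm; the steel collar round it (42 mm across) rises only 8.5 mm above the panel. Its yaw is that of the box
- yellow_key (a joint): how far the yellow key (lamp) is pushed in, m: 0 standing out, 0.008 fully home; the start varies from 0 to 0.001. It has no spring: it moves down against about 3 N of friction and stays where it is left, with a rigid stop at 0.008
- yellow_key_top (a point): centre of the top face of the round yellow plastic key (33 mm across, moves straight down with the key). Standing out it lies 22 mm above the panel, fully home 14 mm; the steel collar round it (42 mm across) rises only 8.5 mm above the panel. Its yaw is that of the box
- blue_key (a joint): how far the blue key (second lamp, not wanted) is pushed in, m: 0 standing out, 0.008 fully home; the start varies from 0 to 0.001. It has no spring: it moves down against about 3 N of friction and stays where it is left, with a rigid stop at 0.008
- blue_key_top (a point): centre of the top face of the round blue plastic key (33 mm across, moves straight down with the key). Standing out it lies 22 mm above the panel, fully home 14 mm; the steel collar round it (42 mm across) rises only 8.5 mm above the panel. Its yaw is that of the box
- red_mount: bystander: loose dark red round specimen mount, 30 mm across, 14 mm high, behind the box; origin at the centre of its underside
- black_mount: bystander: loose black round specimen mount, 40 mm across, 18 mm high, in front of the box; origin at the centre of its underside
- eyepiece: bystander: loose microscope eyepiece, white tube on a black foot, 35 mm across, 45 mm high, beside the left (+y) end of the box; origin at the centre of its underside
- gauge_block: bystander: loose grey steel gauge block, 16 x 35 x 24 mm, behind the box; origin at the centre of its underside

How it is judged:
By the outcome, as a careful person would: the job done as asked, in the order asked, and still so for the second after the job is handed in, with the robot touching nothing.
It also fails if it takes over 38 s, if anything falls off the work surface, if the arm or the gripper's body presses on something with over 40 N, if the wrist force passes 120 N, or if a joint passes its speed limit or range.

## Robot

A 7-joint arm with a two-finger parallel gripper is mounted at the origin on a cart in front of the work surface, level with it; the furniture and walls round the work are solid. World frame = base frame: x ahead of the robot, y to its left, z up, the work surface at z = 0. Lengths are in m, angles in rad, forces in N, time in s.
With the tool pointing down it reaches from about 0.425 to 0.875 m from the base axis. Payload 8.4 kg.
Tool frame: the origin (TCP) lies at the very end of the fingers, on their centre line; the grasp point (between the pads) lies 19 mm behind it; z points along the fingers, y is the line along which they close (so a half turn about z gives the same grasp; the last joint's range is limited). The gripper opens to 87 mm and grips with 3 to 60 N. Pads are 19 mm wide; open, the fingers measure 117 mm over their backs; the gripper's body (75 mm by 190 mm) begins 51 mm behind the grasp point.
Start: joints at [1.197, 0.333, 0.04, 1.465, -0.013, 1.343, -0.059], TCP at [0.176, -0.626, 0.223] pointing down, gripper open.
Joint ranges: [-2.58, 2.58], [-0.38, 2.09], [-1.3, 1.39], [0.25, 2.4], [-1.5, 4.64], [0.08, 2.09], [-2.65, 2.65]. Speed limits (rad/s): [2.22, 2.22, 2.79, 2.79, 3.14, 3.14, 3.14].

## Interface

Orientations are given as a unit quaternion [x, y, z, w].
In Python, from rig import monitor, vision, manip gives the robot as it stands.
- The arm moves only by the tool move_arm, never from a script. Its arguments are lists of equal length, an entry for each row: "hand": the closure in counts, from 0 (fully open) to 255 (shut); "offset": the shift along the world's x, y, z in units of 25 mm (1.0 is 25 mm), a list of three; "twist": the turn about the world's z in units of 5 degrees (1.0 is 5 degrees). In form: {"hand": [hand, ...], "offset": [[dx, dy, dz], ...], "twist": [twist, ...]}. A call has 1 to 12 rows; each row is the pose to reach, as a shift and turn from the pose commanded when the call began; what a row does not reach only later rows make up. A row lasts 1/12 s, in which the tool goes at most 41.7 mm and 7.16 degrees, less where a joint would pass 70% of its speed; a pose out of reach is approached as far as the arm can. A call with a gripper value outside its range is refused whole. The fingers move at their own pace and stop on an object; "force" is the grip in N (left out, the last holds). Time passes only in rows, so rows that repeat a pose let the fingers close. It gives the time, the measured TCP pose, the force, the opening and the grip force at its end, in the units of the state.
- monitor.read_state(): the state, without advancing time (a new reading comes with each control period).
- vision.read_camera(name): name is "scene" or "top" or "wrist"; returns a dict with "frame" (400x640x3 uint8, red, green, blue), "range_z" (400x640 float32, m along the optical axis (not along the pixel's ray), 0 where there is no reading), "vertical_fov" (degrees; the focal length in pixels is half the picture's height over the tangent of half this angle, whatever the lens; pixels are square), "cx", "cy" (the principal point, pixels), "position" and "rotation" of the camera in the world. Camera axes: x right, y down, z forward; pixel columns grow to the right and rows downward; lengths in m; the calibration is good to about 2 mm. The wrist camera is an equidistant fisheye: a pixel r from the principal point sees the ray r / f radians off the axis. A picture is of the moment at which its call begins.
- manip.sign_off(): hands the job in; it is judged then, once.
The state is a dict: "time": time; "joint_pos": joint angles; "joint_velocities": joint speeds; "effort": joint torques, N m; "position": TCP position; "ee_rot": TCP orientation; "force": force on the tool from outside, world axes, zero at the start; "torque": the same for the moment, N m; "opening": opening from 0.0 (shut) to 1.0 (fully open); "grasp_force": force on a finger pad.
Only numpy, scipy, OpenCV 4.12 (cv2) and the standard library are available. Lean on these libraries where they do the work, as an engineer would, in place of code of your own. Each camera call takes 0.05 s, during which the arm holds its last target. There are 200 camera calls.

## Working session

There is one attempt and no reset: what is moved stays moved. The work goes in short steps, Python scripts to look and compute and a tool call to move; the robot and the scene stay as the last step left them, time stands still between calls to the robot, and variables do not carry over. Pictures are saved under pics/ and viewed, at most 10 in all, crops included, and the job is handed in when it is done.

Besides the shell and the picture viewer there is one more tool, called after "Request:" by a JSON object that holds its "op" and its "data". move_arm: Moves the arm, as the interface text tells. Its arguments: {"type":"object","properties":{"hand":{"type":"array","items":{"type":"number"}},"offset":{"type":"array","items":{"type":"array","items":{"type":"number"}}},"twist":{"type":"array","items":{"type":"number"}},"force":{"type":"number"}},"required":["hand","offset","twist"]}

```bash
mkdir -p pics
cat > h.py <<'E'
import numpy as np, cv2
from rig import monitor, vision, manip
def cam(n):
    c=vision.read_camera(n); c['f']=200/np.tan(np.radians(c['vertical_fov'])/2); return c
def ray(c,u,v):
    x,y=(u-c['cx']),(v-c['cy'])
    if c.get('fish'):
        r=np.hypot(x,y)+1e-9;t=r/c['f'];d=np.array([x/r*np.sin(t),y/r*np.sin(t),np.cos(t)])
    else: d=np.array([x/c['f'],y/c['f'],1])
    return np.array(c['rotation']).reshape(3,3)@d
def onz(c,u,v,z):
    d=ray(c,u,v);p=np.array(c['position']);return p+d*(z-p[2])/d[2]
def save(c,n): cv2.imwrite('pics/'+n,cv2.cvtColor(c['frame'],cv2.COLOR_RGB2BGR))
E
python3 - <<'E'
from h import *
for n in('top','scene'):
    c=cam(n);save(c,n+'1.png');print(n,c['position'],np.array(c['rotation']).round(3).tolist(),c['f'],c['cx'],c['cy'])
s=monitor.read_state();print(s['time'],s['position'],s['ee_rot'],s['force'])
E
```

```text
top [0.42590909 0.06900767 0.96458375] [0.713, -0.698, 0.052, -0.032] 481.63504888384364 325.20813158617415 203.3660043742076
scene [0.02363129 0.66277392 0.63791674] [-0.287, 0.841, -0.43, 0.16] 439.09634814505046 321.9564227911622 198.11263225074947
0.1 [ 0.17621021 -0.62521551  0.22174655] [ 9.90576933e-01  1.36955481e-01 -1.68913964e-04 -7.12123956e-04] [ 0.50429276 -0.55718568 -0.04537916]
```

View pics/top1.png

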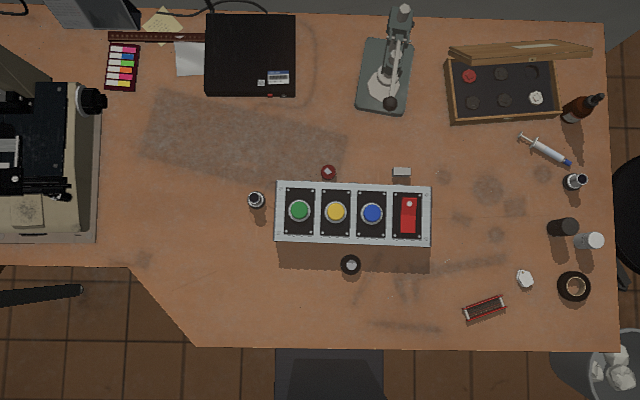

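View pics/scene1.png

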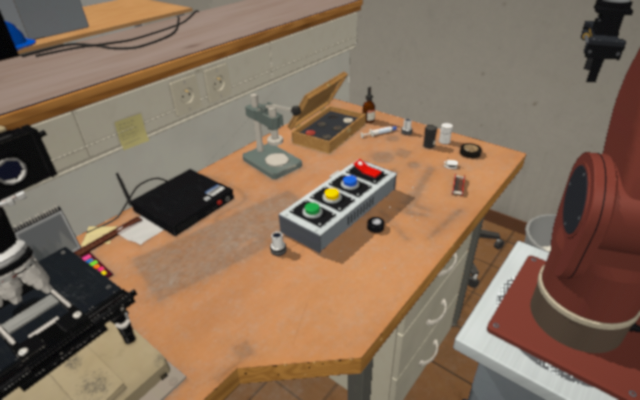

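The top view shows green at (300,210), yellow (336,212), blue (372,213) and the rocker at (408,215), with its dot near (409,204). The bystanders are clear of the panel. `rotation` turns out to be a quaternion, so I'll fix the helper before locating the units.

```bash
sed -i 's/return np.array(c\[.rotation.\]).reshape(3,3)@d/return Rotation.from_quat(c["rotation"]).apply(d)/; 1a from scipy.spatial.transform import Rotation' h.py
cat >> h.py <<'E'
def blobs(c,box):
    h=cv2.cvtColor(c['frame'],cv2.COLOR_RGB2HSV);o={}
    m0=np.zeros(h.shape[:2],bool);m0[box[1]:box[3],box[0]:box[2]]=1
    for k,(a,b) in dict(green=(50,85),yellow=(20,35),blue=(100,125)).items():
        m=((h[...,0]>=a)&(h[...,0]<=b)&(h[...,1]>130)&(h[...,2]>60)&m0).astype(np.uint8)
        n,l,st,ce=cv2.connectedComponentsWithStats(m)
        if n>1:
            i=1+np.argmax(st[1:,4]);ct,_=cv2.findContours((l==i).astype(np.uint8),0,1)
            o[k]=(cv2.minEnclosingCircle(ct[0]),ce[i],st[i,4])
    return o
E
python3 - <<'E'
from h import *
c=cam('top');b=blobs(c,(270,175,440,250))
for k,(ec,ce,a) in b.items(): print(k,ec,ce.round(1),a,onz(c,*ce,.079).round(4), 'rz',c['range_z'][int(ce[1]),int(ce[0])])
P={k:onz(c,*v[1],.079) for k,v in b.items()}
# rocker dot: white inside red region
g=c['frame'][190:245,395:425].astype(int)
m=(g.min(2)>140).astype(np.uint8);m[:, :3]=0;n,l,st,ce=cv2.connectedComponentsWithStats(m)
for i in range(1,n): print('white',st[i],ce[i]+[395,190],onz(c,*(ce[i]+[395,190]),.081).round(4))
d=P['blue']-P['green'];print('spacing',np.linalg.norm(d)/2,'yaw',np.arctan2(d[1],d[0])+np.pi/2)
print(c['range_z'][205:215,300])
w=cam('scene');
for k,(ec,ce,a) in blobs(w,(270,140,410,260)).items(): print(k,ce,a,onz(w,*ce,.079).round(4))
s=monitor.read_state();print(s['ee_rot'])
E
```

```text
green ((298.5, 209.5), 7.905794143676758) [298.  206.8] 36 [0.5249 0.0945 0.079 ] rz 0.8916705
yellow ((335.350341796875, 211.32313537597656), 8.51794719696045) [335.3 211.3] 223 [0.5181 0.0253 0.079 ] rz 0.88949174
blue ((371.6551818847656, 212.6896514892578), 8.514259338378906) [371.6 212.8] 222 [ 0.5168 -0.042   0.079 ] rz 0.88894117
white [  3   0  27  55 310] [415.7483871  222.42903226] [ 0.5005 -0.1239  0.081 ]
white [24  5  1  1  1] [419. 195.] [ 0.5519 -0.1301  0.081 ]
white [12 11  5  5 18] [409.11111111 203.27777778] [ 0.5359 -0.1116  0.081 ]
white [24 46  1  1  1] [419. 236.] [ 0.4755 -0.1298  0.081 ]
spacing 0.06840621072461926 yaw -0.05910980019758294
[0.8882367  0.8920007  0.88925123 0.88903075 0.8877234  0.88927597
 0.8907449  0.8896731  0.8877982  0.8861617 ]
green [311.421875  207.7890625] 128 [0.5169 0.0961 0.079 ]
yellow [331.28275862 193.46896552] 145 [0.5153 0.0284 0.079 ]
blue [349.675      180.08333333] 120 [ 0.514  -0.0402  0.079 ]
[ 9.90579510e-01  1.36937806e-01 -9.56295929e-05 -5.12597419e-04]
```

Request:
{"op": "move_arm", "data": {"hand": [255, 255, 255, 255, 255, 255, 255, 255, 255, 255, 255, 255], "offset": [[1, 1.4, 0], [2, 2.8, 0], [3, 4.2, 0], [4, 5.6, 0], [5, 7, -0.2], [6, 8.4, -0.5], [7, 9.8, -0.8], [8, 11.2, -1.1], [9, 12.6, -1.4], [10, 14, -1.7], [11, 15.4, -2], [12, 16.8, -2.4]], "twist": [-0.3, -0.6, -0.9, -1.2, -1.5, -1.8, -2.1, -2.4, -2.7, -3, -3.2, -3.4]}}

```text
time: 1.2
position: [0.4651, -0.2208, 0.1672]
ee_rot: [1.0, -0.011, 0.0, 0.0]
force: [0.8, -0.7, -1.0]
opening: 0.171
grasp_force: 0.0
```

Request:
{"op": "move_arm", "data": {"hand": [255, 255, 255, 255, 255, 255, 255, 255, 255], "offset": [[0.8, 1.2, -0.3], [1.6, 2.4, -0.8], [2.4, 3.8, -1.2], [2.4, 3.8, -1.6], [2.4, 3.8, -1.6], [2.4, 3.8, -1.6], [2.4, 3.8, -1.6], [2.4, 3.8, -1.6], [2.4, 3.8, -1.6]], "twist": [0, 0, 0, 0, 0, 0, 0, 0, 0]}}

```text
time: 1.95
position: [0.5241, -0.1289, 0.1277]
ee_rot: [1.0, -0.012, 0.0, 0.0]
force: [0.6, 0.1, -0.7]
opening: 0.006
grasp_force: 0.0
```

Run:
```python
from h import *
s=monitor.read_state();print(s['time'],s['position'],s['ee_rot'],s['force'],s['opening'])
c=cam('wrist');save(c,'w1.png');c['fish']=1
print(c['position'],c['f'])
for k,(ec,ce,a) in blobs(c,(0,0,640,400)).items(): print(k,ce,a,onz(c,*ce,.079).round(4))
```

```text
1.95 [ 0.52413266 -0.12889801  0.12772621] [ 9.99928201e-01 -1.19711646e-02  4.42468537e-04  2.96331824e-04] [ 0.55078242  0.09107702 -0.67124771] 0.0056077502456953155
[ 0.59629204 -0.13019448  0.29057243] 309.70691628693146
green [ 79.41788321 218.51277372] 548 [0.5258 0.0865 0.079 ]
yellow [303.59533528 310.61020408] 3430 [ 0.4436 -0.1162  0.079 ]
blue [205.88724036 222.86251236] 1011 [ 0.5221 -0.045   0.079 ]
```

View pics/w1.png

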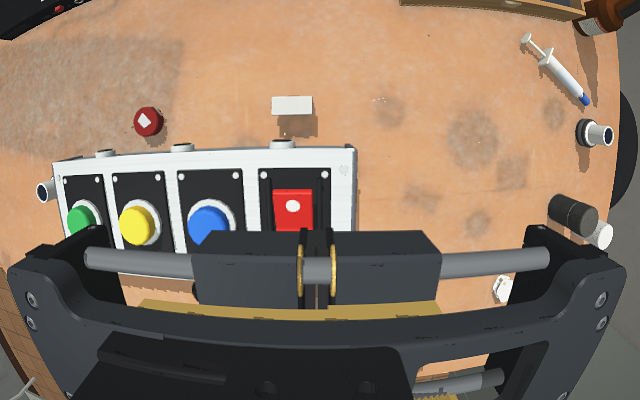

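The fingers are shut and stop short of the rocker. In the wrist view the dot is at (292,206), yellow at (138,225) and green at (80,218).

Run:
```python
from h import *
c=cam('wrist');c['fish']=1
print(c['cx'],c['cy'])
print('dot',onz(c,292,206,.081).round(4))
for x0,x1 in((100,170),(40,100)):
  for k,(ec,ce,a) in blobs(c,(x0,190,x1,260)).items(): print(k,ce,a,onz(c,*ce,.079).round(4))
print('panel corners',[onz(c,*p,.058).round(4).tolist() for p in((355,148),(52,163))])
s=monitor.read_state();print(s['position'])
```

```text
316.1990303145968 198.63930450503045
dot [ 0.5347 -0.1115  0.081 ]
yellow [136.48301194 224.97979798] 1089 [0.5203 0.0196 0.079 ]
green [ 79.50639854 218.44424132] 547 [0.5258 0.0865 0.079 ]
panel corners [[0.5723, -0.1589, 0.058], [0.5772, 0.1366, 0.058]]
[ 0.52415867 -0.12842847  0.12753791]
```

Request:
{"op": "move_arm", "data": {"hand": [255, 255, 255, 255, 255, 255], "offset": [[0.2, 0.3, 0], [0.46, 0.68, -0.4], [0.46, 0.68, -0.8], [0.46, 0.68, -1.2], [0.46, 0.68, -1.2], [0.46, 0.68, -1.2]], "twist": [0, 0, 0, 0, 0, 0]}}

```text
time: 2.55
position: [0.5348, -0.111, 0.0961]
ee_rot: [1.0, -0.011, -0.001, -0.0]
force: [-0.2, 0.2, -0.7]
opening: 0.002
grasp_force: 0.0
```

Request:
{"op": "move_arm", "data": {"hand": [255, 255, 255, 255, 255, 255, 255, 255, 255, 255, 255, 255], "offset": [[0, 0, -0.1], [0, 0, -0.2], [0, 0, -0.3], [0, 0, -0.4], [0, 0, -0.5], [0, 0, -0.6], [0, 0, -0.7], [0, 0, -0.75], [0, 0, -0.8], [0, 0, -0.85], [0, 0, -0.9], [0, 0, -0.9]], "twist": [0, 0, 0, 0, 0, 0, 0, 0, 0, 0, 0, 0]}}

```text
time: 3.55
position: [0.5355, -0.1106, 0.0743]
ee_rot: [1.0, -0.011, -0.0, -0.0]
force: [1.8, -0.2, 1.2]
opening: 0.004
grasp_force: 0.7
```

Request:
{"op": "move_arm", "data": {"hand": [255, 255, 255, 255, 255, 255], "offset": [[0, 0, -0.04], [0, 0, -0.08], [0, 0, -0.11], [0, 0, -0.14], [0, 0, -0.14], [0, 0, -0.14]], "twist": [0, 0, 0, 0, 0, 0]}}

```text
time: 4.05
position: [0.5359, -0.1106, 0.0723]
ee_rot: [1.0, -0.011, 0.0, 0.0]
force: [-3.8, 1.3, 13.9]
opening: 0.005
grasp_force: 7.4
```

Request:
{"op": "move_arm", "data": {"hand": [255, 255, 255, 255], "offset": [[0, 0, -0.03], [0, 0, -0.06], [0, 0, -0.06], [0, 0, -0.06]], "twist": [0, 0, 0, 0]}}

```text
time: 4.38
position: [0.5359, -0.1106, 0.072]
ee_rot: [1.0, -0.011, 0.0, 0.0]
force: [-9.6, 1.6, 27.8]
opening: 0.005
grasp_force: 14.0
```

Firm stop at 28 N with the tip at the "on" height of 72 mm. I'll lift and move over the blue and yellow keys to green.

Request:
{"op": "move_arm", "data": {"hand": [255, 255, 255, 255, 255, 255, 255, 255, 255, 255, 255, 255], "offset": [[0, 0, 0.8], [0, 0, 1.6], [0, 0, 2], [-0.1, 1.2, 2], [-0.2, 2.4, 2], [-0.3, 3.6, 2], [-0.4, 4.8, 2], [-0.5, 6, 2], [-0.6, 7.2, 2], [-0.66, 8.16, 2], [-0.66, 8.16, 2], [-0.66, 8.16, 2]], "twist": [0, 0, 0, 0, 0, 0, 0, 0, 0, 0, 0, 0]}}

```text
time: 5.38
position: [0.5184, 0.0947, 0.1189]
ee_rot: [1.0, -0.009, -0.001, -0.0]
force: [0.4, -0.0, 0.2]
opening: 0.007
grasp_force: 0.0
```

Run:
```python
from h import *
c=cam('wrist');c['fish']=1;save(c,'w2.png')
t=cam('top');save(dict(frame=cv2.resize(t['frame'][160:260,260:450],None,fx=4,fy=4)),'t2.png')
print(monitor.read_state()['position'])
```

```text
[0.51893871 0.09228261 0.118997  ]
```

View pics/w2.png

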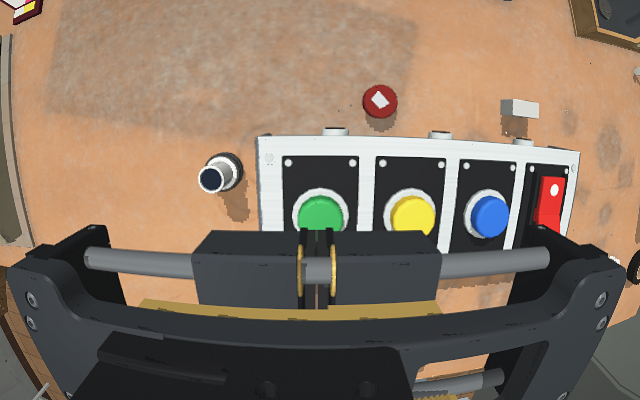

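View pics/t2.png

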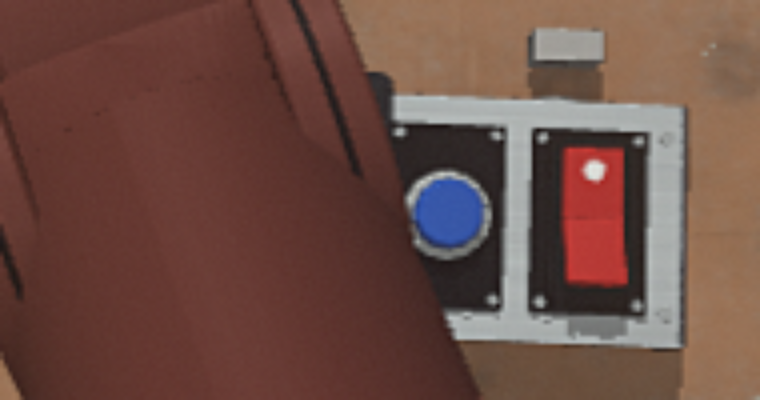

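The wrist view shows green at (320,215), lined up with the fingers (column 317). In the top crop the rocker's dotted half lies flat and blue still stands out. Now pressing green.

Request:
{"op": "move_arm", "data": {"hand": [255, 255, 255, 255, 255, 255, 255, 255, 255, 255, 255, 255], "offset": [[0, 0, -0.4], [0, 0, -0.8], [0, 0, -1.1], [0, 0, -1.3], [0, 0, -1.4], [0, 0, -1.5], [0, 0, -1.6], [0, 0, -1.65], [0, 0, -1.7], [0, 0, -1.75], [0, 0, -1.8], [0, 0, -1.8]], "twist": [0, 0, 0, 0, 0, 0, 0, 0, 0, 0, 0, 0]}}

```text
time: 6.48
position: [0.5193, 0.0934, 0.0745]
ee_rot: [1.0, -0.011, 0.0, -0.0]
force: [-0.5, 0.0, 1.9]
opening: 0.002
grasp_force: 0.5
```

Request:
{"op": "move_arm", "data": {"hand": [255, 255, 255, 255, 255, 255], "offset": [[0, 0, -0.04], [0, 0, -0.07], [0, 0, -0.1], [0, 0, -0.12], [0, 0, -0.12], [0, 0, -0.12]], "twist": [0, 0, 0, 0, 0, 0]}}

```text
time: 6.98
position: [0.5194, 0.0934, 0.0722]
ee_rot: [1.0, -0.011, 0.0, 0.0]
force: [-3.3, -1.2, 9.6]
opening: 0.011
grasp_force: 5.0
```

Request:
{"op": "move_arm", "data": {"hand": [255, 255, 255, 255], "offset": [[0, 0, -0.04], [0, 0, -0.08], [0, 0, -0.08], [0, 0, -0.08]], "twist": [0, 0, 0, 0]}}

```text
time: 7.32
position: [0.5196, 0.0934, 0.072]
ee_rot: [1.0, -0.011, 0.0, 0.0]
force: [-11.8, -3.0, 29.7]
opening: 0.005
grasp_force: 14.9
```

Green is home. Yellow is next.

Request:
{"op": "move_arm", "data": {"hand": [255, 255, 255, 255, 255, 255, 255, 255, 255], "offset": [[0, 0, 0.7], [0, 0, 1.4], [0, 0, 1.8], [-0.02, -0.9, 1.8], [-0.04, -1.8, 1.8], [-0.05, -2.72, 1.8], [-0.05, -2.72, 1.8], [-0.05, -2.72, 1.8], [-0.05, -2.72, 1.8]], "twist": [0, 0, 0, 0, 0, 0, 0, 0, 0]}}

```text
time: 8.07
position: [0.5179, 0.0259, 0.1144]
ee_rot: [1.0, -0.011, -0.0, -0.0]
force: [-0.7, 0.4, -0.2]
opening: 0.008
grasp_force: 0.0
```

Request:
{"op": "move_arm", "data": {"hand": [255, 255, 255, 255, 255, 255, 255, 255, 255, 255, 255, 255], "offset": [[0, 0, -0.4], [0, 0, -0.8], [0, 0, -1], [0, 0, -1.1], [0, 0, -1.2], [0, 0, -1.3], [0, 0, -1.4], [0, 0, -1.45], [0, 0, -1.5], [0, 0, -1.55], [0, 0, -1.6], [0, 0, -1.6]], "twist": [0, 0, 0, 0, 0, 0, 0, 0, 0, 0, 0, 0]}}

```text
time: 9.07
position: [0.5181, 0.0255, 0.0745]
ee_rot: [1.0, -0.011, 0.0, -0.0]
force: [-0.5, 0.5, 0.4]
opening: 0.002
grasp_force: 0.5
```

Request:
{"op": "move_arm", "data": {"hand": [255, 255, 255, 255, 255, 255], "offset": [[0, 0, -0.04], [0, 0, -0.07], [0, 0, -0.1], [0, 0, -0.14], [0, 0, -0.14], [0, 0, -0.14]], "twist": [0, 0, 0, 0, 0, 0]}}

```text
time: 9.57
position: [0.5182, 0.0255, 0.0721]
ee_rot: [1.0, -0.011, 0.0, 0.0]
force: [-5.9, 0.5, 14.7]
opening: 0.006
grasp_force: 7.4
```

Request:
{"op": "move_arm", "data": {"hand": [255, 255, 255, 255], "offset": [[0, 0, -0.03], [0, 0, -0.06], [0, 0, -0.06], [0, 0, -0.06]], "twist": [0, 0, 0, 0]}}

```text
time: 9.9
position: [0.5183, 0.0255, 0.0719]
ee_rot: [1.0, -0.011, 0.0, 0.0]
force: [-11.8, -0.6, 29.7]
opening: 0.002
grasp_force: 14.9
```

Request:
{"op": "move_arm", "data": {"hand": [255, 255, 255, 255, 255, 255, 255, 255, 255, 255, 255, 255], "offset": [[0, 0, 1], [0, 0, 2], [0, 0, 3], [0, 0, 4], [0, 0, 5], [0, -1.3, 5.5], [0, -2.6, 6], [0, -3.9, 6], [0, -5.2, 6], [0, -6.5, 6], [0, -7.8, 6], [0, -9.1, 6]], "twist": [0, 0, 0, 0, 0, 0, 0, 0, 0, 0, 0, 0]}}

```text
time: 10.9
position: [0.5174, -0.204, 0.2193]
ee_rot: [1.0, -0.011, -0.0, 0.0]
force: [0.5, -0.5, 0.3]
opening: -0.0
grasp_force: 0.0
```

Request:
{"op": "move_arm", "data": {"hand": [255, 255, 255, 255, 255, 255, 255, 255], "offset": [[-0.5, -1.2, 0], [-1, -2.4, 0], [-1.5, -3.6, 0], [-2, -4.8, 0], [-2.5, -6, 0], [-3, -7.2, 0], [-3, -7.2, 0], [-3, -7.2, 0]], "twist": [0, 0, 0, 0, 0, 0, 0, 0]}}

```text
time: 11.57
position: [0.4412, -0.3843, 0.2188]
ee_rot: [1.0, -0.013, -0.001, -0.0]
force: [0.7, 0.5, 0.2]
opening: 0.007
grasp_force: 0.0
```

Run:
```python
from h import *
t=cam('top');save(dict(frame=cv2.resize(t['frame'][160:290,240:450],None,fx=3.8,fy=3.8)),'t3.png')
t=cam('scene');save(dict(frame=cv2.resize(t['frame'][140:265,260:410],None,fx=4.5,fy=4.5)),'s3.png')
s=monitor.read_state();print(s['time'],s['position'],s['force'])
```

```text
11.6667 [ 0.44319099 -0.38138484  0.21914655] [ 0.12577148  0.19600196 -0.19560557]
```

View pics/t3.png

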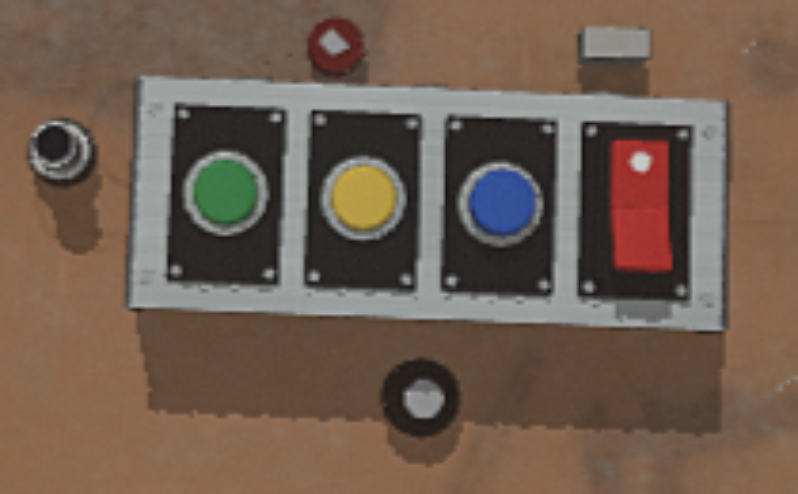

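View pics/s3.png

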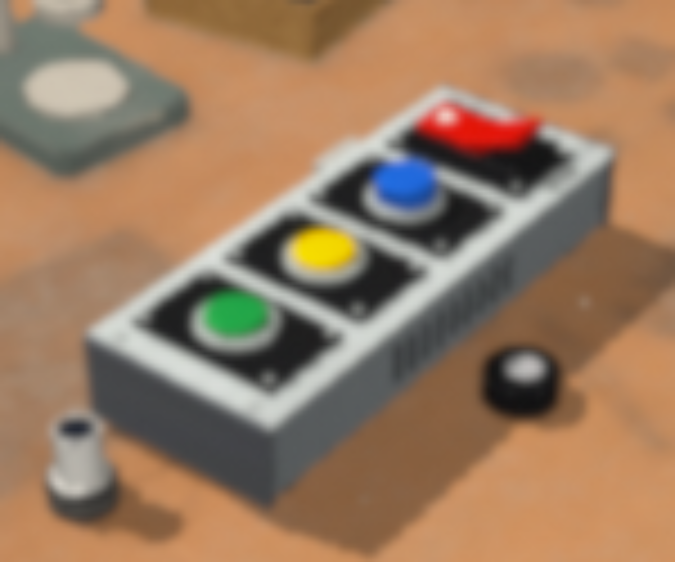

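In the scene crop, green (235,315) and yellow (322,250) are down while blue (405,182) stands out. The rocker's dotted half lies level, and the loose things are undisturbed.

```bash
python3 -c "
from rig import manip
print(manip.sign_off())"
```

```text
the job is handed in; nothing more can be done
None
```

The job is handed in: the rocker, then the green key, then the yellow key were each pressed to their stops (about 30 N peak, 11.7 s on the clock), with blue still standing out and the loose things where they were; the hand-in returned no verdict.

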